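# Press a light cover home in a bedside shelf

### The job

The clip-in cover of the bedside shelf's light profile has sprung out towards one end: take the pressing block and, starting at the end that is still clipped in, slide it along the cover to the loose end in one unbroken pass with firm, steady pressure, until the cover is level with the aluminium along its whole length. Press only with the block, hard enough for the cover to snap in but never so hard that it could crack, then lay the block flat, sole down, in the middle of the black tray. Leave the other things where they are.

Things in the scene. Friction and masses are not known exactly. Their poses are not given: they have to be found in the camera images.
- shelf: Oak shelf board flat, fixed, 110 (x) x 400 (y) x 24 mm; origin under its centre. Along its middle (x = 0) runs an aluminium light profile, 26 mm wide, 300 mm long (y), its two flange tops 2 mm above the wood, 26 mm above the origin. Between the flanges lies a 16 mm wide white clip-in cover, level with the flange tops when home: home at the -y end, climbing towards +y to 4 to 5 mm proud.
- seated_end (a point): the end of the cover that is clipped home, where the pass begins: middle of its width, at flange-top height, at shelf (0, -150 mm, 26 mm)
- loose_end (a point): the other end of the cover, standing proud (10 to 15 N on the block is firm; over 60 N may crack the cover): middle of its width, at flange-top height, at shelf (0, +150 mm, 26 mm)
- block: Hardwood pressing block, felt sole, 0.18 to 0.3 kg, long along its y, same both ways round. Sole 46 mm wide (x), flat over 64 mm, ends upturned 20 degrees (9 mm rise) to 113 mm overall, so it slides up onto proud things; on top a grip rib 30 mm wide (x), 76 long (y), from 19 to 54 mm above the sole. Origin: centre of the sole's underside, z up. Starts flat on the table.
- tray: Black valet tray, 190 x 190 mm outside, walls 4 mm thick and 16 mm high, floor about 4 mm thick, open on top, fixed on the table; origin under its centre. Tray and block start one on each side of the shelf.
- glasses: Reading glasses, 130 mm wide, on the upper book; bystander
- book_high: Upper of two piled books, 130 x 190 x 34 mm, on one 135 x 200 x 30 mm, beyond the shelf; bystander
- phone: Phone lying flat, 74 x 150 x 9 mm, between robot and shelf; bystander
- tumbler: Water glass, 72 mm across, 95 mm high, beyond the shelf; bystander
- clock: White alarm clock, 45 x 110 x 75 mm, beyond the shelf; bystander
- driver: Screwdriver lying on the table, 170 mm long, between robot and shelf; bystander
- supply: White light power supply, 42 x 160 x 26 mm, beyond the shelf; bystander
- cover0 (a joint): How far length 0 of the cover (25 mm long, centre at shelf y = -137.5 mm) stands proud of its home position, m: 0 = home, level with the flanges. The springy cover behaves as 12 such lengths, 0 at the seated end to 11 at the loose end; each gives way at about 3 N and stays where it is pushed.
- cover1 (a joint): How far length 1 of the cover (25 mm long, centre at shelf y = -112.5 mm) stands proud of its home position, m: 0 = home, level with the flanges.
- cover2 (a joint): How far length 2 of the cover (25 mm long, centre at shelf y = -87.5 mm) stands proud of its home position, m: 0 = home, level with the flanges.
- cover3 (a joint): How far length 3 of the cover (25 mm long, centre at shelf y = -62.5 mm) stands proud of its home position, m: 0 = home, level with the flanges.
- cover4 (a joint): How far length 4 of the cover (25 mm long, centre at shelf y = -37.5 mm) stands proud of its home position, m: 0 = home, level with the flanges.
- cover5 (a joint): How far length 5 of the cover (25 mm long, centre at shelf y = -12.5 mm) stands proud of its home position, m: 0 = home, level with the flanges.
- cover6 (a joint): How far length 6 of the cover (25 mm long, centre at shelf y = 12.5 mm) stands proud of its home position, m: 0 = home, level with the flanges.
- cover7 (a joint): How far length 7 of the cover (25 mm long, centre at shelf y = 37.5 mm) stands proud of its home position, m: 0 = home, level with the flanges.
- cover8 (a joint): How far length 8 of the cover (25 mm long, centre at shelf y = 62.5 mm) stands proud of its home position, m: 0 = home, level with the flanges.
- cover9 (a joint): How far length 9 of the cover (25 mm long, centre at shelf y = 87.5 mm) stands proud of its home position, m: 0 = home, level with the flanges.
- cover10 (a joint): How far length 10 of the cover (25 mm long, centre at shelf y = 112.5 mm) stands proud of its home position, m: 0 = home, level with the flanges.
- cover11 (a joint): How far length 11 of the cover (25 mm long, centre at shelf y = 137.5 mm) stands proud of its home position, m: 0 = home, level with the flanges.
Things that resemble listed ones, but are neither listed nor needed, are in the scene too. There is more than one size of the block; the job needs the middle-sized.

How it is judged:
On the way, in this order (a step that is already met when the one before it is completed fails the run):
1. the block bears on the cover at its seated end (contact force between block and shelf above 2 N and y of block in the frame of shelf below -0.06 m and x of block in the frame of shelf between -0.02 and 0.02 m and value of joint cover7 above 0.002 m), for 0.1 s.
2. still pressing, the block has brought the first half of the cover home (value of joint each of cover0, cover1, cover2, cover3, cover4, cover5 below 0.0015 m and contact force between block and shelf above 2 N), for 0.05 s.
3. the block bears on the loose end and the whole cover is home (all of step 2 and value of joint each of cover6, cover7, cover8, cover9, cover10, cover11 below 0.0015 m and y of block in the frame of shelf above 0.05 m), for 0.05 s.
At the end, for the whole second after the job is handed in: All 12 lengths of the cover stand less than 1.5 mm proud, and the block lies sole down (within 0.12 rad) and at rest on the tray's floor, its origin within 60 mm of the tray's centre along both tray axes (value of joint each of cover0, cover1, cover2, cover3, cover4, cover5, cover6, cover7, cover8, cover9, cover10, cover11 below 0.0015 m and x of block in the frame of tray between -0.06 and 0.06 m and y of block in the frame of tray between -0.06 and 0.06 m and z of block in the frame of tray below 0.01 m and angle between block's own z axis and vertical below 0.12 rad and linear speed of block below 0.02 m/s); the robot touches nothing.
It fails at once if the block presses on the shelf or its cover with more than 60 N (contact force between block and shelf above 60 N).
It fails at once if the block lifts off midway, or the loose end is pushed home before the middle ((value of joint cover4 below 0.0015 m and value of joint cover11 above 0.002 m and z of block in the frame of shelf above 0.034 m) or (value of joint cover11 below 0.0015 m and value of joint cover6 above 0.002 m)).
It fails at once if the robot itself, not the block, presses on the shelf or cover with more than 3 N (contact force between any of the arm, the fingers and shelf above 3 N).
It fails at once if the block is let go over the tray while its sole is still more than 25 mm above the tray's underside (x of block in the frame of tray between -0.095 and 0.095 m and y of block in the frame of tray between -0.095 and 0.095 m and z of block in the frame of tray above 0.025 m and contact force between the fingers and block below 0.3 N).
It fails at once if a bystander is moved more than 20 mm (distance of any of glasses, book_high, phone, tumbler, clock, driver, supply from where it was at the start of the episode above 0.02 m).
It also fails if it takes over 70 s, if anything falls off the work surface, if the arm or the gripper's body presses on something with over 40 N, if the wrist force passes 120 N, or if a joint passes its speed limit or range.

### The arm

A 6-joint arm with a two-finger parallel gripper is mounted at the origin on the work surface. World frame = base frame: x ahead of the robot, y to its left, z up, the work surface at z = 0. Lengths are in m, angles in rad, forces in N, time in s.
With the tool pointing down it reaches from about 0.375 to 0.9 m from the base axis. Payload 3.1 kg.
Tool frame: the origin (TCP) lies midway between the tips of the shut fingers; the grasp point (between the pads) lies 19 mm behind it (manip.pinch_z is the distance from the TCP to the grasp point, in m); z points along the fingers, y is the line along which they close (so a half turn about z gives the same grasp; the last joint's range is limited). The gripper opens to 85 mm and grips with 20 to 120 N. Pads are 22 mm wide; open, the fingers measure 114 mm over their backs; the gripper's body (76 mm by 85 mm) begins 54 mm behind the grasp point. The pads swing forward as they close: fully open they stand 13 mm farther back than shut.
Start: joints at [-1.482, 0.527, 1.433, -0, 1.181, -0.178], TCP at [0.165, -0.603, 0.231] pointing down, gripper open.
Joint ranges: [-3.08, 3.08], [-0.75, 2.2], [0.22, 2.44], [-1.43, 4.57], [0, 2.65], [-2.85, 2.85]. Speed limits (rad/s): [2.79, 2.79, 3.14, 3.14, 3.14, 3.14].

### API

Orientations are given as a unit quaternion [x, y, z, w].
In Python, from station import manip, viewer, ticket gives the robot as it stands.
- The arm moves only by the shell command python3 -m creep 'ROWS' [FORCE]. ROWS is JSON, a list of rows, each an object with "slide": the shift along the tool's x, y, z in cm, a list of three; "angular": the turn, a rotation vector about the tool's x, y, z in rad, a list of three; "claw": the opening, from -1 (shut) to 1 (fully open). A call has 1 to 10 rows; each row shifts and turns the commanded pose from where the row before left it, along the tool's axes as they then stand; what a row does not reach is not made up. A row lasts 1/12 s, in which the tool goes at most 41.7 mm and 7.16 degrees, less where a joint would pass 70% of its speed; a pose out of reach is approached as far as the arm can. A call with a gripper value outside its range is refused whole. The fingers move at their own pace and stop on an object; FORCE is the grip in N (left out, the last holds). Time passes only in rows, so rows that do not move let the fingers close. It gives the time, the measured TCP pose, the force, the opening and the grip force at its end, in the units of the state.
- manip.sense(): the state, without advancing time (a new reading comes with each control period).
- viewer.snapshot(name): name is "side" or "top" or "wrist"; returns the picture (480x640x3 uint8, blue, green, red); there is no depth.
- viewer.calibration(name): a dict with "fov_y" (degrees; the focal length in pixels is half the picture's height over the tangent of half this angle, whatever the lens; pixels are square), "cx", "cy" (the principal point, pixels), "T" (4x4, takes a point from camera to world coordinates); the wrist camera has in their place "tool_from_camera" (4x4, takes a point from camera to tool coordinates, whose origin is the TCP and whose axes are the flange's). Camera axes: x right, y up, looking along -z (the intrinsics and any distortion apply to the point x, -y, -z); pixel columns grow to the right and rows downward; lengths in m; the calibration is good to about 2 mm. A picture is of the moment at which its call begins: read the wrist's pose just before it. calibration takes no time and is no camera call.
- ticket.sign_off(): hands the job in; it is judged then, once.
The state is a dict: "t": time; "q": joint angles; "qd": joint speeds; "tau": joint torques, N m; "tcp_pos": TCP position; "tool_rot": TCP orientation; "force": force on the tool from outside, world axes, zero at the start; "ft_torque": the same for the moment, N m; "finger_gap": opening from 0.0 (shut) to 1.0 (fully open); "gripper_force": force on a finger pad.
Only numpy, scipy, OpenCV 4.12 (cv2) and the standard library are available. Lean on these libraries where they do the work, as an engineer would, in place of code of your own. Each camera call takes 0.05 s, during which the arm holds its last target. There are 200 camera calls.

## Working session

There is one attempt and no reset: what is moved stays moved. The work goes in short steps, Python scripts to look and compute and a shell command to move; the robot and the scene stay as the last step left them, time stands still between calls to the robot, and variables do not carry over. Pictures are saved under pics/ and viewed, at most 10 in all, crops included, and the job is handed in when it is done.

```bash
mkdir -p pics; ls; python3 - <<'E'
from station import manip, viewer
import cv2,numpy as np
for n in("top","side"):
    cv2.imwrite(f"pics/{n}0.png",viewer.snapshot(n)); print(n,viewer.calibration(n))
print(viewer.calibration("wrist"))
print(manip.sense(),manip.pinch_z)
E
```

```text
pics
top {'fov_y': 49.4755836316132, 'cx': 322.6498411973205, 'cy': 247.22733343235836, 'T': array([[-0.02691413,  0.99331341, -0.11226802,  0.42602144],
       [-0.99946541, -0.02465386,  0.02147297,  0.01524758],
       [ 0.01856155,  0.11278592,  0.99344592,  1.28657095],
       [ 0.        ,  0.        ,  0.        ,  1.        ]])}
side {'fov_y': 54.96580700632415, 'cx': 321.58889406236676, 'cy': 226.80277568475202, 'T': array([[-0.99047985,  0.1000476 , -0.09455238,  0.47542801],
       [-0.13764572, -0.71069581,  0.68990226,  0.69764192],
       [ 0.00182509,  0.69634901,  0.717701  ,  0.80482324],
       [ 0.        ,  0.        ,  0.        ,  1.        ]])}
{'fov_y': 65.41065199742447, 'cx': 320.9152996437371, 'cy': 241.4921497545387, 'tool_from_camera': array([[ 3.28613790e-04,  9.54079832e-01,  2.99552277e-01,
         7.77136105e-02],
       [ 9.99999927e-01, -3.72239647e-04,  8.85741009e-05,
        -1.10785467e-03],
       [ 1.96011997e-04,  2.99552226e-01, -9.54079884e-01,
        -1.42375152e-01],
       [ 0.00000000e+00,  0.00000000e+00,  0.00000000e+00,
         1.00000000e+00]])}
{'t': 0.1, 'q': array([-1.48146777e+00,  5.28412643e-01,  1.43378490e+00,  2.81756858e-05,
        1.18137354e+00, -1.78479395e-01]), 'qd': array([ 0.0004069 , -0.00201651, -0.00340731, -0.00191303, -0.0011752 ,
        0.00138061]), 'tau': array([-5.20505764e-04, -4.43304956e+01, -1.78586698e+01, -2.79903370e-04,
        3.89703404e-03, -1.18089329e-05]), 'tcp_pos': array([ 0.16537666, -0.60205872,  0.23040381]), 'tool_rot': array([ 9.91048481e-01,  1.33498802e-01,  5.70949006e-05, -9.87651986e-04]), 'force': array([ 0.15556965,  0.07634833, -0.18395202]), 'ft_torque': array([-0.03817855,  0.01672079,  0.00634048]), 'gripper_force': 0.0, 'finger_gap': 0.9993379386812249} 0.0187
```

View pics/top0.png

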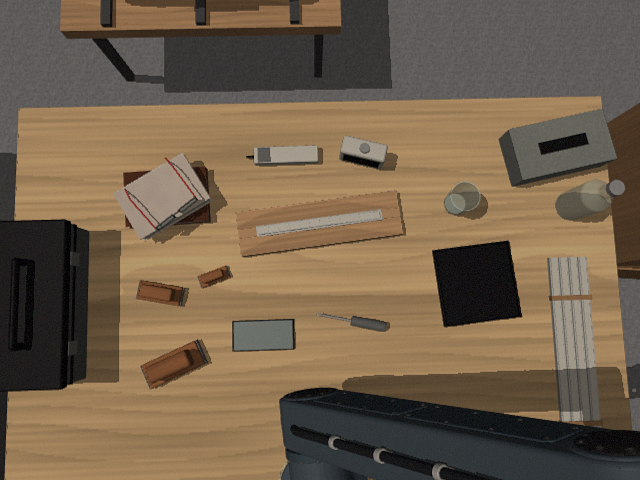

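View pics/side0.png

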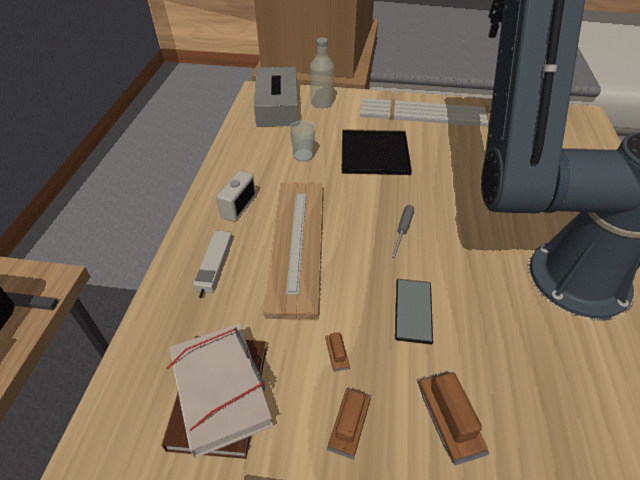

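Top view: robot below, image right = −y. There are three blocks: small at (215,276), middle at (162,292), large at (175,363). At about 2.4 mm/px the one at (162,292) is roughly 115 mm long, so it fits the described 113 mm. Shelf is at (320,223), tray at (477,283). I'll measure these and enlarge crops of the blocks and the shelf.

```bash
cat > h.py <<'E'
import numpy as np, cv2
from station import manip, viewer
from scipy.spatial.transform import Rotation as R
def cam(n,s=None):
    c=viewer.calibration(n); f=240/np.tan(np.radians(c['fov_y']/2))
    if n=="wrist":
        T=np.eye(4);T[:3,:3]=R.from_quat(s['tool_rot']).as_matrix();T[:3,3]=s['tcp_pos'];T=T@c['tool_from_camera']
    else:T=c['T']
    return f,c['cx'],c['cy'],T
def ray(C,px,z):
    f,cx,cy,T=C;p=np.atleast_2d(px).astype(float)
    d=np.c_[(p[:,0]-cx)/f,-(p[:,1]-cy)/f,-np.ones(len(p))]@T[:3,:3].T
    return T[:3,3]+d*((z-T[2,3])/d[:,2])[:,None]
def proj(C,P):
    f,cx,cy,T=C;q=(np.atleast_2d(P)-T[:3,3])@T[:3,:3]
    return np.c_[cx-f*q[:,0]/q[:,2],cy+f*q[:,1]/q[:,2]]
def rect(C,mask,z):
    "min-area rectangle of the largest blob, in world at height z: centre, sides, long-axis angle"
    n,l,st,_=cv2.connectedComponentsWithStats(mask.astype(np.uint8))
    k=1+np.argmax(st[1:,4]);ys,xs=np.where(l==k)
    w=ray(C,np.c_[xs,ys],z)[:,:2].astype(np.float32)
    c,(a,b),_=cv2.minAreaRect(w*1000);B=cv2.boxPoints(cv2.minAreaRect(w*1000))
    e=max((B[1]-B[0],B[2]-B[1]),key=np.linalg.norm)
    return np.array(c)/1000,sorted((a,b)),np.degrees(np.arctan2(e[1],e[0]))%180
E
python3 - <<'E'
from h import *
im=cv2.imread("pics/top0.png");C=cam("top");hsv=cv2.cvtColor(im,cv2.COLOR_BGR2HSV)
def roi(x0,y0,x1,y1,m):
    o=np.zeros(m.shape,bool);o[y0:y1,x0:x1]=m[y0:y1,x0:x1];return o
V=hsv[...,2];S=hsv[...,1];H=hsv[...,0]
print("tray",rect(C,roi(425,235,530,335,V<45),.016))
for n,b in dict(small=(190,258,240,292),mid=(128,272,196,312),large=(132,335,215,392)).items():
    print(n,hsv[(b[1]+b[3])//2,(b[0]+b[2])//2], rect(C,roi(*b,(S>125)&(V<190)&(H<13)),.015))
print("cover/profile",rect(C,roi(245,200,395,245,S<60),.026))
print("phone",rect(C,roi(225,312,302,357,(S<70)),.009))
s=cv2.imread("pics/side0.png")
a=cv2.resize(im[255:395,125:260],None,fx=3,fy=3,interpolation=2)
b=cv2.resize(s[175:325,255:335],None,fx=3,fy=3,interpolation=2)
h=max(len(a),len(b));p=lambda i:cv2.copyMakeBorder(i,0,h-len(i),0,0,0)
cv2.imwrite("pics/crop1.png",np.hstack([p(a),p(b)]))
E
```

```text
tray (array([ 0.47214865, -0.38667139]), [188.12396240234375, 192.02874755859375], np.float32(95.908394))
small [ 11 152 121] (array([0.50479163, 0.25525317]), [29.844051361083984, 69.52008056640625], np.float32(109.34516))
mid [ 12 155 122] (array([0.46908087, 0.38532901]), [44.42252731323242, 103.24357604980469], np.float32(78.51456))
large [ 12 150 122] (array([0.29746161, 0.35285876]), [60.04115295410156, 137.8209991455078], np.float32(113.38097))
cover/profile (array([ 0.62974121, -0.00510852]), [25.9490966796875, 310.4504699707031], np.float32(96.56775))
phone (array([0.36147745, 0.1373187 ]), [71.35741424560547, 145.96731567382812], np.float32(90.32008))
```

View pics/crop1.png

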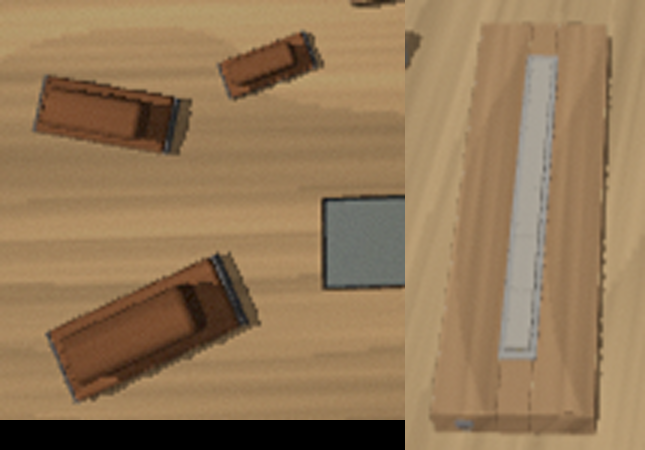

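The enlarged crop confirms the middle block at (162,292): its brown mask is 103 mm long plus the felt ends, against about 80 and 150 mm for the others. I still need to know which end of the cover is proud, so I'll look with the wrist camera from the +y side.

```bash
python3 -m creep '[{"slide":[2.6,-2.7,-0.2],"angular":[0,0,0],"claw":1},{"slide":[2.6,-2.7,-0.2],"angular":[0,0,0],"claw":1},{"slide":[2.6,-2.7,-0.2],"angular":[0,0,0],"claw":1},{"slide":[2.6,-2.7,-0.2],"angular":[0,0,0],"claw":1},{"slide":[2.6,-2.7,-0.2],"angular":[0,0,0],"claw":1},{"slide":[2.6,-2.7,-0.2],"angular":[0,0,0],"claw":1},{"slide":[2.6,-2.7,-0.2],"angular":[0,0,0],"claw":1},{"slide":[2.6,-2.7,-0.2],"angular":[0,0,0],"claw":1}]' 60
python3 -m creep '[{"slide":[2.6,-2.7,-0.2],"angular":[0,0,0],"claw":1},{"slide":[2.6,-2.7,-0.2],"angular":[0,0,0],"claw":1},{"slide":[2.6,-2.7,-0.2],"angular":[0,0,0],"claw":1},{"slide":[2.6,-2.7,-0.2],"angular":[0,0,0],"claw":1},{"slide":[2.6,-2.7,-0.2],"angular":[0,0,0],"claw":1},{"slide":[2.6,-2.7,-0.2],"angular":[0,0,0],"claw":1},{"slide":[2.6,-2.7,-0.2],"angular":[0,0,0],"claw":1},{"slide":[2.6,-2.7,-0.2],"angular":[0,0,0],"claw":1}]'
python3 -m creep '[{"slide":[2.6,-2.7,-0.2],"angular":[0,0,0],"claw":1},{"slide":[2.6,-2.7,-0.2],"angular":[0,0,0],"claw":1},{"slide":[2.6,-2.7,-0.2],"angular":[0,0,0],"claw":1},{"slide":[2.6,-2.7,-0.2],"angular":[0,0,0],"claw":1},{"slide":[2.6,-2.7,-0.2],"angular":[0,0,0],"claw":1},{"slide":[2.6,-2.7,-0.2],"angular":[0,0,0],"claw":1},{"slide":[2.6,-2.7,-0.2],"angular":[0,0,0],"claw":1},{"slide":[2.6,-2.7,-0.2],"angular":[0,0,0],"claw":1}]'
python3 -m creep '[{"slide":[0,0,0],"angular":[0,0,-0.12],"claw":1},{"slide":[0,0,0],"angular":[0,0,-0.12],"claw":1},{"slide":[0,0,0],"angular":[0,0,-0.12],"claw":1},{"slide":[0,0,0],"angular":[0,0,-0.12],"claw":1},{"slide":[0,0,0],"angular":[0,0,-0.12],"claw":1},{"slide":[0,0,0],"angular":[0,0,-0.12],"claw":1},{"slide":[0,0,0],"angular":[0,0,-0.12],"claw":1},{"slide":[0,0,0],"angular":[0,0,-0.12],"claw":1},{"slide":[0,0,0],"angular":[0,0,-0.12],"claw":1},{"slide":[0,0,0],"angular":[0,0,-0.12],"claw":1}]'
python3 -m creep '[{"slide":[0,0,1.5],"angular":[0,0,-0.12],"claw":1},{"slide":[0,0,1.5],"angular":[0,0,-0.1],"claw":1},{"slide":[0,0,1.5],"angular":[0,-0.12,0],"claw":1},{"slide":[0,0,1.5],"angular":[0,-0.12,0],"claw":1},{"slide":[0,0,1.5],"angular":[0,-0.12,0],"claw":1},{"slide":[0,0,1],"angular":[0,-0.12,0],"claw":1},{"slide":[0,0,0],"angular":[0,-0.06,0],"claw":1},{"slide":[0,0,0],"angular":[0,0,0],"claw":1},{"slide":[0,0,0],"angular":[0,0,0],"claw":1}]'
python3 - <<'E'
from h import *
s=manip.sense();print(s['tcp_pos'],s['tool_rot'])
cv2.imwrite("pics/w1.png",viewer.snapshot("wrist"))
E
```

```text
t: 0.77
tcp_pos: [0.3092, -0.3374, 0.2472]
tool_rot: [0.991, 0.133, -0.0, -0.0]
force: [0.6, -1.1, 0.9]
finger_gap: 0.999
gripper_force: 0.0
t: 1.43
tcp_pos: [0.4525, -0.0741, 0.2633]
tool_rot: [0.991, 0.134, -0.0, -0.0]
force: [1.0, -0.7, -1.3]
finger_gap: 0.998
gripper_force: 0.0
t: 2.1
tcp_pos: [0.5959, 0.1892, 0.2789]
tool_rot: [0.991, 0.134, -0.001, 0.0]
force: [1.0, -0.4, -0.5]
finger_gap: 1.005
gripper_force: 0.0
t: 2.93
tcp_pos: [0.5952, 0.1873, 0.2787]
tool_rot: [0.741, 0.672, -0.001, -0.0]
force: [0.9, -0.2, 0.1]
finger_gap: 1.001
gripper_force: 0.0
t: 3.68
tcp_pos: [0.5962, 0.1793, 0.1944]
tool_rot: [0.64, 0.721, -0.178, 0.198]
force: [0.2, -0.7, -0.0]
finger_gap: 1.002
gripper_force: 0.0
[0.59624893 0.17930083 0.19437433] [ 0.63972208  0.72099269 -0.17756352  0.19848525]
```

View pics/w1.png

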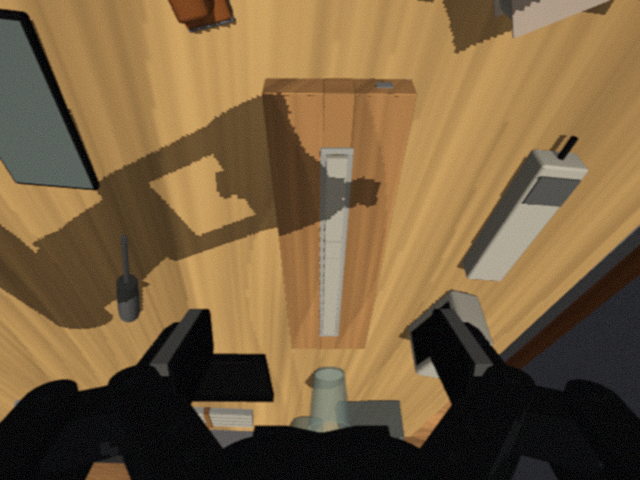

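```bash
python3 - <<'E'
import cv2,numpy as np
im=cv2.imread("pics/w1.png")
a=cv2.resize(im[140:200,305:370],None,fx=6,fy=6,interpolation=cv2.INTER_CUBIC)
b=cv2.resize(im[290:350,300:365],None,fx=6,fy=6,interpolation=cv2.INTER_CUBIC)
o=np.clip((np.hstack([a,b]).astype(float)-60)*1.3,0,255).astype(np.uint8)
cv2.imwrite("pics/crop2.png",o)
E
```

```text
(no output)
```

View pics/crop2.png

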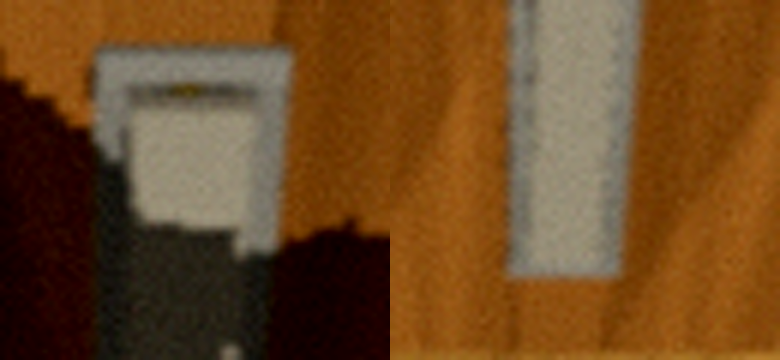

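Left half (+y end, top pixels 338,150): a dark gap with an LED shows under the cover's end. Right half (−y end, 329,337): the cover is flush with the end. So +y looks like the loose end. I'll check that numerically while moving to hover over the middle block.

```bash
python3 - <<'E'
from h import *
s=dict(tcp_pos=[0.59624893,0.17930083,0.19437433],tool_rot=[0.63972208,0.72099269,-0.17756352,0.19848525])
C=cam("wrist",s);c=np.array([.6297,-.0051]);u=np.array([np.cos(np.radians(96.57)),np.sin(np.radians(96.57))])
for n,k in(("+",1),("-",-1)):
    for d,z in((.155,.026),(.15,.026),(.15,.0305)):print(n,d,z,proj(C,[*(c+k*d*u),z]))
E
python3 -m creep '[{"slide":[0,0,0],"angular":[0,0.12,0],"claw":1},{"slide":[0,0,0],"angular":[0,0.12,0],"claw":1},{"slide":[0,0,0],"angular":[0,0.12,0],"claw":1},{"slide":[0,0,0],"angular":[0,0.12,0],"claw":1},{"slide":[0,0,0],"angular":[0,0.06,0],"claw":1}]'
python3 -m creep '[{"slide":[3.1,-1.4,-0.4],"angular":[0,0,0],"claw":1},{"slide":[3.1,-1.4,-0.4],"angular":[0,0,0],"claw":1},{"slide":[3.1,-1.4,-0.4],"angular":[0,0,0],"claw":1},{"slide":[3.1,-1.4,-0.4],"angular":[0,0,0],"claw":1},{"slide":[3.1,-1.4,-0.4],"angular":[0,0,0],"claw":1},{"slide":[3.1,-1.4,0],"angular":[0,0,0],"claw":1},{"slide":[3.1,-1.6,0],"angular":[0,0,0.11],"claw":1},{"slide":[0,0,0],"angular":[0,0,0.11],"claw":1},{"slide":[0,0,0],"angular":[0,0,0.1],"claw":1},{"slide":[0,0,0],"angular":[0,0,0],"claw":1}]'
python3 - <<'E'
from h import *
for i in range(3):viewer.snapshot("wrist")
s=manip.sense();print(s['tcp_pos'],s['tool_rot'])
im=viewer.snapshot("wrist");cv2.imwrite("pics/w2.png",im)
E
```

```text
+ 0.155 0.026 [[335.26427786 149.20923442]]
+ 0.15 0.026 [[335.05790514 154.510144  ]]
+ 0.15 0.0305 [[335.1899587 157.8697975]]
- 0.155 0.026 [[327.99752265 335.86381549]]
- 0.15 0.026 [[328.06372632 334.16330165]]
- 0.15 0.0305 [[328.09872598 337.10948586]]
t: 4.15
tcp_pos: [0.5989, 0.1756, 0.1986]
tool_rot: [0.666, 0.746, 0.004, 0.0]
force: [0.4, -0.1, -0.5]
finger_gap: 1.005
gripper_force: 0.0
t: 4.98
tcp_pos: [0.4727, 0.3823, 0.2172]
tool_rot: [0.776, 0.631, 0.002, 0.0]
force: [0.5, -0.6, -1.0]
finger_gap: 1.001
gripper_force: 0.0
[0.47306489 0.38154769 0.21648854] [7.74967366e-01 6.32000509e-01 9.67487326e-04 4.05567398e-05]
```

View pics/w2.png

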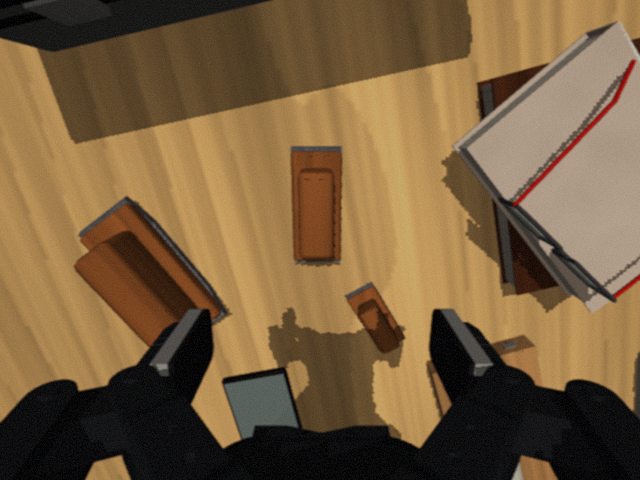

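Wrist view: the middle block is at (317,205), aligned with the image, rib at (317,213). Numbers match the +y end proud (157.9 predicted, about 158 seen) and the −y end home. Now the precise grasp offset.

```bash
python3 - <<'E'
from h import *
s=manip.sense();C=cam("wrist",s);im=cv2.imread("pics/w2.png");hsv=cv2.cvtColor(im,cv2.COLOR_BGR2HSV)
m=np.zeros(im.shape[:2],bool);b=(slice(140,272),slice(280,352));m[b]=((hsv[...,0]<13)&(hsv[...,1]>125)&(hsv[...,2]<200))[b]
print(m.sum(),rect(C,m,.019))
print("base corners@.019",ray(C,[[292,148],[341,148],[341,263],[293,263]],.017)[:,:2])
print("rib top@.054",ray(C,[[302,170],[332,170],[332,259],[302,259]],.054)[:,:2])
print(s['tcp_pos'],R.from_quat(s['tool_rot']).as_matrix())
E
```

```text
3591 (array([0.47027774, 0.38655792]), [44.18059158325195, 102.84027862548828], np.float32(78.959076))
base corners@.019 [[0.46019839 0.443498  ]
 [0.50283677 0.43473631]
 [0.48261411 0.32760306]
 [0.4367562  0.33704246]]
rib top@.054 [[0.46735365 0.42663225]
 [0.49103612 0.4217643 ]
 [0.47634939 0.34691415]
 [0.45087849 0.35215675]]
[0.47297016 0.38153692 0.21623523] [[ 2.01542661e-01  9.79479085e-01  1.13053558e-03]
 [ 9.79479152e-01 -2.01543668e-01  8.60394018e-04]
 [ 1.07059023e-03  9.33929933e-04 -9.99998991e-01]]
```

```bash
python3 -m creep '[{"slide":[0.5,-0.3,2],"angular":[0,0,0],"claw":1},{"slide":[0,0,3],"angular":[0,0,0],"claw":1},{"slide":[0,0,3],"angular":[0,0,0],"claw":1},{"slide":[0,0,3],"angular":[0,0,0],"claw":1},{"slide":[0,0,3],"angular":[0,0,0],"claw":1},{"slide":[0,0,2.3],"angular":[0,0,0],"claw":1},{"slide":[0,0,1.5],"angular":[0,0,0],"claw":1},{"slide":[0,0,1],"angular":[0,0,0],"claw":1},{"slide":[0,0,0.4],"angular":[0,0,0],"claw":1},{"slide":[0,0,0],"angular":[0,0,0],"claw":1}]' 100
python3 -m creep '[{"slide":[0,0,0],"angular":[0,0,0],"claw":1},{"slide":[0,0,0],"angular":[0,0,0],"claw":-1},{"slide":[0,0,0],"angular":[0,0,0],"claw":-1},{"slide":[0,0,0],"angular":[0,0,0],"claw":-1},{"slide":[0,0,0],"angular":[0,0,0],"claw":-1},{"slide":[0,0,0],"angular":[0,0,0],"claw":-1},{"slide":[0,0,0],"angular":[0,0,0],"claw":-1},{"slide":[0,0,0],"angular":[0,0,0],"claw":-1},{"slide":[0,0,0],"angular":[0,0,0],"claw":-1},{"slide":[0,0,0],"angular":[0,0,0],"claw":-1}]' 100
python3 -m creep '[{"slide":[0,0,0],"angular":[0,0,0],"claw":-1},{"slide":[0,0,0],"angular":[0,0,0],"claw":-1}]'
```

```text
t: 6.02
tcp_pos: [0.4703, 0.3874, 0.0229]
tool_rot: [0.775, 0.632, -0.0, -0.0]
force: [-0.2, -0.5, 1.2]
finger_gap: 1.002
gripper_force: 0.0
t: 6.85
tcp_pos: [0.4706, 0.3883, 0.0244]
tool_rot: [0.775, 0.632, 0.001, 0.0]
force: [-0.8, 0.6, 4.6]
finger_gap: 0.337
gripper_force: 99.7
t: 7.02
tcp_pos: [0.4707, 0.3883, 0.0244]
tool_rot: [0.775, 0.632, 0.001, 0.0]
force: [-1.4, 0.3, 6.2]
finger_gap: 0.332
gripper_force: 99.7
```

Gripped at 28.5 mm, which matches the rib. Lift it and carry it over the seated end.

```bash
python3 -m creep '[{"slide":[0,0,-1],"angular":[0,0,0],"claw":-1},{"slide":[0,0,-2],"angular":[0,0,0],"claw":-1},{"slide":[0,0,-3],"angular":[0,0,0],"claw":-1},{"slide":[0,0,-3],"angular":[0,0,0],"claw":-1},{"slide":[0,0,-3],"angular":[0,0,0],"claw":-1},{"slide":[-1,0.6,-1],"angular":[0,0,0],"claw":-1},{"slide":[-2,1.2,0],"angular":[0,0,0],"claw":-1},{"slide":[-3,1.8,0],"angular":[0,0,0],"claw":-1},{"slide":[-3,1.8,0],"angular":[0,0,0],"claw":-1},{"slide":[-3,1.8,0],"angular":[0,0,0],"claw":-1}]'
python3 -m creep '[{"slide":[-3,1.8,0],"angular":[0,0,0],"claw":-1},{"slide":[-3,1.8,0],"angular":[0,0,0],"claw":-1},{"slide":[-3,1.8,0],"angular":[0,0,0],"claw":-1},{"slide":[-3,1.8,0],"angular":[0,0,0],"claw":-1},{"slide":[-3,1.8,0],"angular":[0,0,0],"claw":-1},{"slide":[-3,1.8,0],"angular":[0,0,0],"claw":-1},{"slide":[-3,1.8,0],"angular":[0,0,0],"claw":-1},{"slide":[-3,1.8,0],"angular":[0,0,0],"claw":-1},{"slide":[-3,1.8,0],"angular":[0,0,0],"claw":-1},{"slide":[-3,1.8,0],"angular":[0,0,0],"claw":-1}]'
python3 -m creep '[{"slide":[-3,1.8,0],"angular":[0,0,0],"claw":-1},{"slide":[-2,1.2,0],"angular":[0,0,0],"claw":-1},{"slide":[-2,0.5,0],"angular":[0,0,0],"claw":-1},{"slide":[0,0,0],"angular":[0,0,-0.1],"claw":-1},{"slide":[0,0,0],"angular":[0,0,-0.11],"claw":-1},{"slide":[0,0,0],"angular":[0,0,-0.11],"claw":-1},{"slide":[0,0,0],"angular":[0,0,0],"claw":-1},{"slide":[0,0,0],"angular":[0,0,0],"claw":-1},{"slide":[0,0,0],"angular":[0,0,0],"claw":-1}]'
python3 - <<'E'
from h import *
s=manip.sense();M=R.from_quat(s['tool_rot']).as_matrix();print(s['tcp_pos'],np.degrees(np.arctan2(M[1,0],M[0,0])),M[:,2])
print("to start, tool cm",(M.T@(np.array([.6429,-.1193,.1])-s['tcp_pos']))*100, s['force'])
im=viewer.snapshot("side");cv2.imwrite("pics/s2.png",cv2.resize(im[120:340,180:400],None,fx=2.5,fy=2.5))
E
```

```text
t: 7.85
tcp_pos: [0.5157, 0.2536, 0.1525]
tool_rot: [0.775, 0.632, -0.001, -0.0]
force: [0.6, -0.4, -1.6]
finger_gap: 0.339
gripper_force: 98.8
t: 8.68
tcp_pos: [0.6311, -0.0767, 0.152]
tool_rot: [0.775, 0.632, -0.001, -0.001]
force: [0.2, 0.5, -2.2]
finger_gap: 0.337
gripper_force: 98.8
t: 9.43
tcp_pos: [0.6517, -0.1501, 0.1527]
tool_rot: [0.665, 0.746, -0.0, -0.001]
force: [-0.3, 0.1, -1.7]
finger_gap: 0.34
gripper_force: 98.7
[ 0.65167447 -0.15012933  0.15267122] 96.56177133769916 [-1.67543794e-03  4.69846336e-04 -9.99998486e-01]
to start, tool cm [ 3.15953952 -0.51091078  5.27003305] [-0.30559614  0.1266379  -1.72856199]
```

View pics/s2.png

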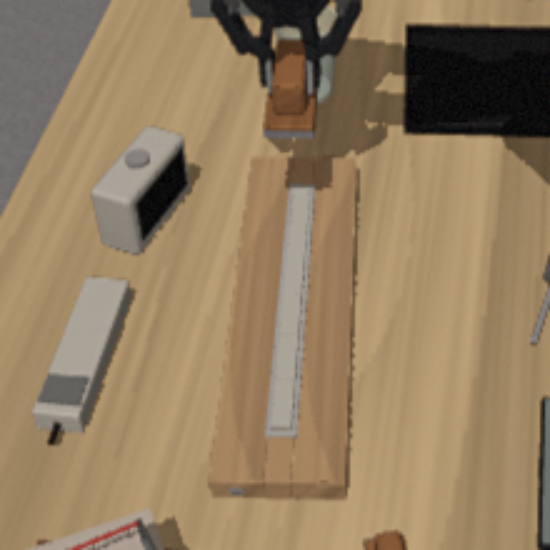

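Block is held straight and level at the top of the crop (290,85). Move over the start and descend to just above contact.

```bash
python3 -m creep '[{"slide":[1.6,-0.2,0],"angular":[0,0,0],"claw":-1},{"slide":[1.6,-0.3,2],"angular":[0,0,0],"claw":-1},{"slide":[0,0,3],"angular":[0,0,0],"claw":-1},{"slide":[0,0,2.5],"angular":[0,0,0],"claw":-1},{"slide":[0,0,1.2],"angular":[0,0,0],"claw":-1},{"slide":[0,0,0.6],"angular":[0,0,0],"claw":-1},{"slide":[0,0,0.2],"angular":[0,0,0],"claw":-1},{"slide":[0,0,0],"angular":[0,0,0],"claw":-1},{"slide":[0,0,0],"angular":[0,0,0],"claw":-1},{"slide":[0,0,0],"angular":[0,0,0],"claw":-1}]' 120
python3 -m creep '[{"slide":[0,0,0.15],"angular":[0,0,0],"claw":-1},{"slide":[0,0,0.15],"angular":[0,0,0],"claw":-1},{"slide":[0,0,0.1],"angular":[0,0,0],"claw":-1},{"slide":[0,0,0],"angular":[0,0,0],"claw":-1}]'
```

```text
t: 10.32
tcp_pos: [0.6449, -0.1192, 0.0601]
tool_rot: [0.665, 0.747, 0.001, 0.001]
force: [0.6, -0.6, -2.2]
finger_gap: 0.326
gripper_force: 120.5
t: 10.65
tcp_pos: [0.6436, -0.1188, 0.0544]
tool_rot: [0.665, 0.747, -0.0, -0.0]
force: [0.4, -0.3, -1.6]
finger_gap: 0.327
gripper_force: 120.5
```

```bash
python3 -m creep '[{"slide":[0,0,0.15],"angular":[0,0,0],"claw":-1},{"slide":[0,0,0.15],"angular":[0,0,0],"claw":-1},{"slide":[0,0,0.1],"angular":[0,0,0],"claw":-1},{"slide":[0,0,0],"angular":[0,0,0],"claw":-1},{"slide":[0,0,0],"angular":[0,0,0],"claw":-1}]'
python3 -m creep '[{"slide":[0,0,0.1],"angular":[0,0,0],"claw":-1},{"slide":[0,0,0.1],"angular":[0,0,0],"claw":-1},{"slide":[0,0,0],"angular":[0,0,0],"claw":-1},{"slide":[0,0,0],"angular":[0,0,0],"claw":-1}]'
```

```text
t: 11.07
tcp_pos: [0.6439, -0.1188, 0.0508]
tool_rot: [0.665, 0.747, 0.0, 0.0]
force: [-0.9, -0.6, 1.6]
finger_gap: 0.327
gripper_force: 121.2
t: 11.4
tcp_pos: [0.6439, -0.1188, 0.0504]
tool_rot: [0.664, 0.747, 0.0, 0.0]
force: [-3.1, 1.0, 10.4]
finger_gap: 0.329
gripper_force: 122.8
```

Contact confirmed: about 12 N including the weight. Add some pressure and start the pass toward +y (tool x).

```bash
python3 -m creep '[{"slide":[0,0,0.1],"angular":[0,0,0],"claw":-1},{"slide":[0.2,0,0.1],"angular":[0,0,0],"claw":-1},{"slide":[0.4,0,0],"angular":[0,0,0],"claw":-1},{"slide":[0.5,0,0],"angular":[0,0,0],"claw":-1},{"slide":[0.5,0,0],"angular":[0,0,0],"claw":-1}]'
python3 -m creep '[{"slide":[0.5,0,0],"angular":[0,0,0],"claw":-1},{"slide":[0.5,0,0],"angular":[0,0,0],"claw":-1},{"slide":[0.5,0,0],"angular":[0,0,0],"claw":-1},{"slide":[0.5,0,0],"angular":[0,0,0],"claw":-1}]'
```

```text
t: 11.82
tcp_pos: [0.6463, -0.1084, 0.0507]
tool_rot: [0.664, 0.748, -0.0, 0.007]
force: [1.4, -11.0, 11.8]
finger_gap: 0.33
gripper_force: 122.9
t: 12.15
tcp_pos: [0.6452, -0.0883, 0.0508]
tool_rot: [0.664, 0.748, 0.001, 0.008]
force: [1.8, -10.7, 11.1]
finger_gap: 0.331
gripper_force: 123.0
```

```bash
python3 -m creep '[{"slide":[0.5,-0.05,0.05],"angular":[0,0,0],"claw":-1},{"slide":[0.5,-0.05,0.05],"angular":[0,0,0],"claw":-1},{"slide":[0.5,-0.05,0],"angular":[0,0,0],"claw":-1},{"slide":[0.5,-0.05,0],"angular":[0,0,0],"claw":-1},{"slide":[0.5,-0.05,0],"angular":[0,0,0],"claw":-1}]'
python3 -m creep '[{"slide":[0.5,-0.05,0],"angular":[0,0,0],"claw":-1},{"slide":[0.5,-0.05,0],"angular":[0,0,0],"claw":-1},{"slide":[0.5,0,0],"angular":[0,0,0],"claw":-1},{"slide":[0.5,0,0],"angular":[0,0,0],"claw":-1},{"slide":[0.5,0,0],"angular":[0,0,0],"claw":-1}]'
python3 - <<'E'
from h import *
s=manip.sense();M=R.from_quat(s['tool_rot']).as_matrix();print(np.degrees(np.arctan2(M[1,0],M[0,0])),M[:,2])
d=s['tcp_pos'][:2]-[.6297,-.0051];print("shelf x,y",d@[.9934,.1144],d@[-.1144,.9934],s['force'],s['ft_torque'])
E
```

```text
t: 12.57
tcp_pos: [0.6418, -0.0646, 0.0509]
tool_rot: [0.664, 0.748, 0.002, 0.01]
force: [2.1, -12.9, 13.9]
finger_gap: 0.331
gripper_force: 123.3
t: 12.98
tcp_pos: [0.6377, -0.0399, 0.0508]
tool_rot: [0.664, 0.748, 0.002, 0.01]
force: [1.8, -13.3, 15.8]
finger_gap: 0.331
gripper_force: 123.4
96.8442257059763 [ 0.0169776  -0.01089298 -0.99979653]
shelf x,y 0.003956272566046429 -0.03550995313425711 [  1.77193413 -13.27501137  15.80652772] [-2.2832762  -0.16551408  0.07315091]
```

```bash
python3 -m creep '[{"slide":[0.5,-0.05,0.05],"angular":[0,0,0],"claw":-1},{"slide":[0.5,-0.05,0.05],"angular":[0,0,0],"claw":-1},{"slide":[0.5,-0.05,0],"angular":[0,0,0],"claw":-1},{"slide":[0.5,0,0],"angular":[0,0,0],"claw":-1},{"slide":[0.5,0,0],"angular":[0,0,0],"claw":-1},{"slide":[0.5,0,0],"angular":[0,0,0],"claw":-1}]'
python3 -m creep '[{"slide":[0.5,0,0],"angular":[0,0,0],"claw":-1},{"slide":[0.5,0,0],"angular":[0,0,0],"claw":-1},{"slide":[0.5,0,0],"angular":[0,0,0],"claw":-1},{"slide":[0.5,0,0],"angular":[0,0,0],"claw":-1},{"slide":[0.5,0,0],"angular":[0,0,0],"claw":-1},{"slide":[0.5,0,0],"angular":[0,0,0],"claw":-1}]'
python3 - <<'E'
from h import *
s=manip.sense();M=R.from_quat(s['tool_rot']).as_matrix();print(np.degrees(np.arctan2(M[1,0],M[0,0])),M[:,2])
d=s['tcp_pos'][:2]-[.6297,-.0051];print("shelf x,y",d@[.9934,.1144],d@[-.1144,.9934],s['force'],s['ft_torque'])
E
```

```text
t: 13.48
tcp_pos: [0.6343, -0.0111, 0.0509]
tool_rot: [0.663, 0.748, 0.002, 0.012]
force: [2.3, -15.1, 20.3]
finger_gap: 0.332
gripper_force: 123.8
t: 13.98
tcp_pos: [0.6309, 0.0192, 0.0508]
tool_rot: [0.664, 0.748, 0.003, 0.011]
force: [1.9, -8.3, 17.3]
finger_gap: 0.327
gripper_force: 123.5
96.84571759521147 [ 0.02043064 -0.01048296 -0.99973631]
shelf x,y 0.00397321118132489 0.0239982993465143 [ 1.86629913 -8.32406229 17.31524149] [-1.49867446 -0.12674489  0.12345434]
```

```bash
python3 -m creep '[{"slide":[0.5,0,0.05],"angular":[0,0,0],"claw":-1},{"slide":[0.5,-0.05,0],"angular":[0,0,0],"claw":-1},{"slide":[0.5,-0.05,0],"angular":[0,0,0],"claw":-1},{"slide":[0.5,0,0],"angular":[0,0,0],"claw":-1},{"slide":[0.5,0,0],"angular":[0,0,0],"claw":-1},{"slide":[0.5,0,0],"angular":[0,0,0],"claw":-1}]'
python3 -m creep '[{"slide":[0.5,0,0],"angular":[0,0,0],"claw":-1},{"slide":[0.5,0,0],"angular":[0,0,0],"claw":-1},{"slide":[0.5,0,0],"angular":[0,0,0],"claw":-1},{"slide":[0.5,0,0],"angular":[0,0,0],"claw":-1},{"slide":[0.5,0,0],"angular":[0,0,0],"claw":-1},{"slide":[0.5,0,0],"angular":[0,0,0],"claw":-1}]'
python3 - <<'E'
from h import *
s=manip.sense();M=R.from_quat(s['tool_rot']).as_matrix();print(np.degrees(np.arctan2(M[1,0],M[0,0])),M[:,2])
d=s['tcp_pos'][:2]-[.6297,-.0051];print("shelf x,y",d@[.9934,.1144],d@[-.1144,.9934],s['force'],s['ft_torque'])
E
```

```text
t: 14.48
tcp_pos: [0.6271, 0.0493, 0.0508]
tool_rot: [0.664, 0.748, 0.004, 0.011]
force: [3.3, -16.5, 20.7]
finger_gap: 0.333
gripper_force: 124.4
t: 14.98
tcp_pos: [0.6233, 0.0794, 0.0508]
tool_rot: [0.663, 0.748, 0.004, 0.011]
force: [1.7, -18.2, 20.9]
finger_gap: 0.33
gripper_force: 124.2
96.87261861578543 [ 0.02095853 -0.00897622 -0.99974005]
shelf x,y 0.0033375895912341608 0.0846372931203031 [  1.66017887 -18.18326277  20.92368252] [-2.6664624  -0.15944928  0.13447178]
```

```bash
python3 -m creep '[{"slide":[0.5,0,0],"angular":[0,0,0],"claw":-1},{"slide":[0.5,0,0],"angular":[0,0,0],"claw":-1},{"slide":[0.5,0,0],"angular":[0,0,0],"claw":-1},{"slide":[0.5,0,0],"angular":[0,0,0],"claw":-1},{"slide":[0.5,0,0],"angular":[0,0,0],"claw":-1},{"slide":[0.5,0,0],"angular":[0,0,0],"claw":-1},{"slide":[0.5,0,0],"angular":[0,0,0],"claw":-1},{"slide":[0.5,0,0],"angular":[0,0,0],"claw":-1},{"slide":[0,0,0],"angular":[0,0,0],"claw":-1},{"slide":[0,0,0],"angular":[0,0,0],"claw":-1}]'
python3 - <<'E'
from h import *
s=manip.sense();M=R.from_quat(s['tool_rot']).as_matrix();print(np.degrees(np.arctan2(M[1,0],M[0,0])),M[:,2])
d=s['tcp_pos'][:2]-[.6297,-.0051];print("shelf x,y",d@[.9934,.1144],d@[-.1144,.9934],s['force'],s['ft_torque'])
im=viewer.snapshot("side");cv2.imwrite("pics/s3.png",cv2.resize(im[130:330,200:390],None,fx=3,fy=3,interpolation=2))
E
```

```text
t: 15.82
tcp_pos: [0.6182, 0.1208, 0.0506]
tool_rot: [0.664, 0.748, 0.004, 0.009]
force: [3.6, -12.8, 23.3]
finger_gap: 0.33
gripper_force: 124.1
96.84166193359155 [ 0.01994528 -0.00587118 -0.99978383]
shelf x,y 0.0029428010156219916 0.12641709996666778 [  3.64671684 -12.84313164  23.31311012] [-1.98995142 -0.28557688  0.06644215]
```

View pics/s3.png

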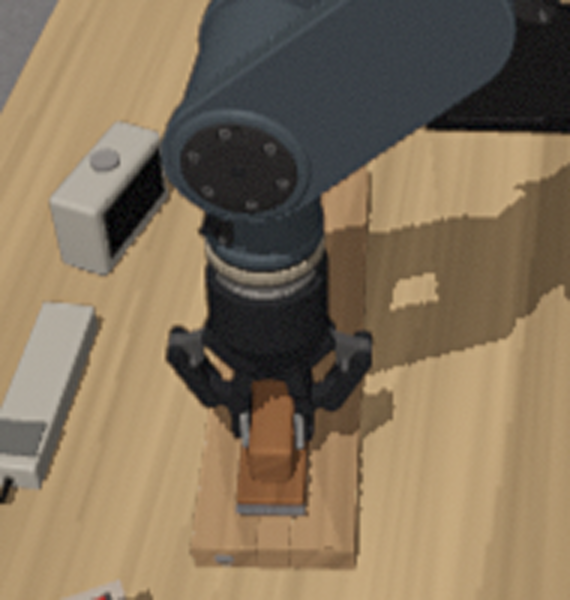

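Side view: block sits flat at the loose end (275,505), with nothing proud visible. Lift off, carry it to the tray and check the cover.

```bash
python3 -m creep '[{"slide":[0,0,-0.5],"angular":[0,0,0],"claw":-1},{"slide":[0,0,-1],"angular":[0,0,0],"claw":-1},{"slide":[0,0,-2.5],"angular":[0,0,0],"claw":-1},{"slide":[0,0,-3],"angular":[0,0,0],"claw":-1},{"slide":[0,0,-3],"angular":[0,0,0],"claw":-1},{"slide":[-1,-0.4,-1],"angular":[0,0,0],"claw":-1},{"slide":[-2,-0.8,0],"angular":[0,0,0],"claw":-1},{"slide":[-3,-1.3,0],"angular":[0,0,0],"claw":-1},{"slide":[-3,-1.3,0],"angular":[0,0,0],"claw":-1},{"slide":[-3,-1.3,0],"angular":[0,0,0],"claw":-1}]' 80
python3 -m creep '[{"slide":[-3,-1.3,0],"angular":[0,0,0],"claw":-1},{"slide":[-3,-1.3,0],"angular":[0,0,0],"claw":-1},{"slide":[-3,-1.3,0],"angular":[0,0,0],"claw":-1},{"slide":[-3,-1.3,0],"angular":[0,0,0],"claw":-1},{"slide":[-3,-1.3,0],"angular":[0,0,0],"claw":-1},{"slide":[-3,-1.3,0],"angular":[0,0,0],"claw":-1},{"slide":[-3,-1.3,0],"angular":[0,0,0],"claw":-1},{"slide":[-3,-1.3,0],"angular":[0,0,0],"claw":-1},{"slide":[-3,-1.3,0],"angular":[0,0,0],"claw":-1},{"slide":[-3,-1.3,0],"angular":[0,0,0],"claw":-1}]'
python3 -m creep '[{"slide":[-3,-1.3,0],"angular":[0,0,0],"claw":-1},{"slide":[-2,-0.8,0],"angular":[0,0,0],"claw":-1},{"slide":[-1,-0.4,0],"angular":[0,0,0],"claw":-1},{"slide":[0,0,0],"angular":[0,0,0],"claw":-1},{"slide":[0,0,0],"angular":[0,0,0],"claw":-1},{"slide":[0,0,0],"angular":[0,0,0],"claw":-1}]'
python3 - <<'E'
from h import *
s=manip.sense();M=R.from_quat(s['tool_rot']).as_matrix();print(s['tcp_pos'],M[:,2],s['force'])
print("to tray, tool cm",(M.T@(np.array([.472,-.387,.0285])-s['tcp_pos']))*100)
im=viewer.snapshot("side");a=cv2.resize(im[100:330,200:430],None,fx=2.4,fy=2.4,interpolation=2)
cv2.imwrite("pics/s4.png",a);cv2.imwrite("pics/top4.png",viewer.snapshot("top"))
E
```

```text
t: 16.7
tcp_pos: [0.5703, -0.0011, 0.1527]
tool_rot: [0.664, 0.748, -0.001, -0.001]
force: [1.0, -0.2, -2.8]
finger_gap: 0.329
gripper_force: 120.9
t: 17.53
tcp_pos: [0.4762, -0.314, 0.1525]
tool_rot: [0.665, 0.747, 0.0, -0.002]
force: [1.0, -0.1, -3.4]
finger_gap: 0.332
gripper_force: 120.9
t: 18.03
tcp_pos: [0.4602, -0.3736, 0.1533]
tool_rot: [0.664, 0.748, 0.001, -0.001]
force: [-0.3, 0.1, -2.5]
finger_gap: 0.33
gripper_force: 120.9
[ 0.46022418 -0.37364985  0.15326186] [-0.00153358  0.00277208 -0.99999498] [-0.33351846  0.1405435  -2.48683579]
to tray, tool cm [-1.50100579  1.0270745  12.47061667]
```

View pics/s4.png

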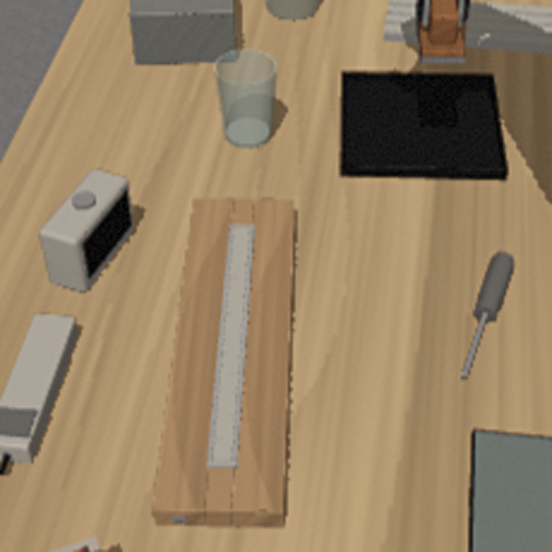

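The dark gap at the loose end (222,465) is gone, so the cover is level. Now lower the block into the tray.

```bash
python3 -m creep '[{"slide":[-1.5,1,2],"angular":[0,0,0],"claw":-1},{"slide":[0,0,3],"angular":[0,0,0],"claw":-1},{"slide":[0,0,3],"angular":[0,0,0],"claw":-1},{"slide":[0,0,2],"angular":[0,0,0],"claw":-1},{"slide":[0,0,1],"angular":[0,0,0],"claw":-1},{"slide":[0,0,0.5],"angular":[0,0,0],"claw":-1},{"slide":[0,0,0.3],"angular":[0,0,0],"claw":-1},{"slide":[0,0,0.2],"angular":[0,0,0],"claw":-1},{"slide":[0,0,0.1],"angular":[0,0,0],"claw":-1},{"slide":[0,0,0],"angular":[0,0,0],"claw":-1}]'
python3 -m creep '[{"slide":[0,0,0.15],"angular":[0,0,0],"claw":-1},{"slide":[0,0,0.1],"angular":[0,0,0],"claw":-1},{"slide":[0,0,0.1],"angular":[0,0,0],"claw":-1},{"slide":[0,0,0],"angular":[0,0,0],"claw":-1},{"slide":[0,0,0],"angular":[0,0,0],"claw":-1}]'
```

```text
t: 18.97
tcp_pos: [0.4728, -0.3902, 0.0341]
tool_rot: [0.665, 0.747, -0.0, 0.001]
force: [0.5, 0.2, -2.0]
finger_gap: 0.329
gripper_force: 120.7
t: 19.38
tcp_pos: [0.4722, -0.3896, 0.0295]
tool_rot: [0.665, 0.747, 0.0, -0.0]
force: [0.4, 0.3, -2.0]
finger_gap: 0.33
gripper_force: 120.7
```

```bash
python3 -m creep '[{"slide":[0,0,0.1],"angular":[0,0,0],"claw":-1},{"slide":[0,0,0.1],"angular":[0,0,0],"claw":-1},{"slide":[0,0,0],"angular":[0,0,0],"claw":-1},{"slide":[0,0,0],"angular":[0,0,0],"claw":-1}]'
```

```text
t: 19.72
tcp_pos: [0.4723, -0.3898, 0.0285]
tool_rot: [0.665, 0.747, -0.0, 0.0]
force: [-1.2, 0.7, 6.2]
finger_gap: 0.329
gripper_force: 121.8
```

On the tray floor. Release, then rise straight up.

```bash
python3 -m creep '[{"slide":[0,0,-0.1],"angular":[0,0,0],"claw":1},{"slide":[0,0,0],"angular":[0,0,0],"claw":1},{"slide":[0,0,0],"angular":[0,0,0],"claw":1},{"slide":[0,0,0],"angular":[0,0,0],"claw":1},{"slide":[0,0,0],"angular":[0,0,0],"claw":1},{"slide":[0,0,0],"angular":[0,0,0],"claw":1},{"slide":[0,0,0],"angular":[0,0,0],"claw":1},{"slide":[0,0,0],"angular":[0,0,0],"claw":1}]'
python3 -m creep '[{"slide":[0,0,-1],"angular":[0,0,0],"claw":1},{"slide":[0,0,-2],"angular":[0,0,0],"claw":1},{"slide":[0,0,-3],"angular":[0,0,0],"claw":1},{"slide":[0,0,-3],"angular":[0,0,0],"claw":1},{"slide":[0,0,-3],"angular":[0,0,0],"claw":1},{"slide":[0,0,-3],"angular":[0,0,0],"claw":1},{"slide":[0,0,-3],"angular":[0,0,0],"claw":1},{"slide":[0,0,0],"angular":[0,0,0],"claw":1},{"slide":[0,0,0],"angular":[0,0,0],"claw":1}]'
python3 - <<'E'
from h import *
im=viewer.snapshot("side");a=cv2.resize(im[100:330,200:430],None,fx=2.4,fy=2.4,interpolation=2)
cv2.imwrite("pics/s5.png",a)
E
```

```text
t: 20.38
tcp_pos: [0.4722, -0.3896, 0.0284]
tool_rot: [0.665, 0.747, 0.0, -0.0]
force: [0.6, -0.2, -0.5]
finger_gap: 1.001
gripper_force: 0.0
t: 21.13
tcp_pos: [0.4731, -0.3906, 0.2117]
tool_rot: [0.665, 0.747, -0.0, 0.003]
force: [-0.0, -0.0, 0.0]
finger_gap: 1.003
gripper_force: 0.0
```

View pics/s5.png

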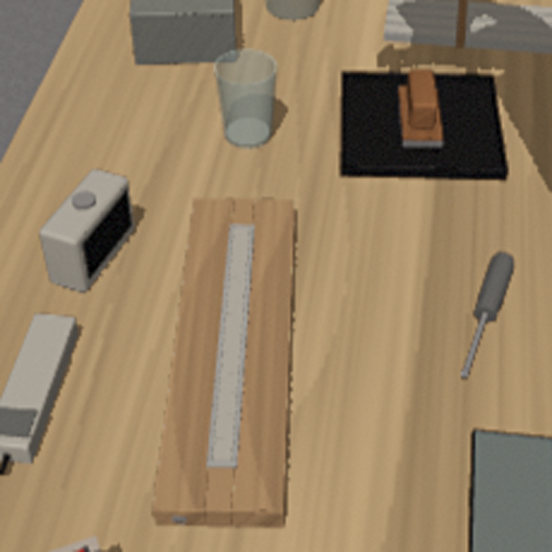

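The block stands sole down in the middle of the tray (420,112), the cover is level and the bystanders in view are unmoved. Handing in.

```bash
python3 -c "
from station import ticket
print(ticket.sign_off())"
```

```text
the job is handed in; nothing more can be done
None
```

The cover looks level along its whole length after one unbroken pass, with readings of 11–23 N between moves. The block lies flat, sole down, in the middle of the tray; the job is handed in at about 21 s, and no verdict came back.

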